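# Tighten a pipe plug with a click wrench

## Robot

A 6-joint arm with a two-finger parallel gripper is mounted at the origin on the work surface; the furniture and walls round the work are solid. World frame = base frame: x ahead of the robot, y to its left, z up, the work surface at z = 0. Lengths are in m, angles in rad, forces in N, time in s.
With the tool pointing down it reaches from about 0.35 to 0.725 m from the base axis. Payload 6 kg.
Tool frame: the origin (TCP) lies on the centre line of the jaws, within the pads' length; the fingertips stand 14 mm ahead of it and the grasp point (between the pads) lies 5 mm behind it; y points along the fingers, x is the direction in which the jaws open and shut, and the axes are right-handed (so a half turn about y gives the same grasp; the last joint's range is limited). The gripper opens to 85 mm and grips with 20 to 120 N. Pads are 22 mm wide; open, the fingers measure 114 mm over their backs; the gripper's body (76 mm by 85 mm) begins 54 mm behind the grasp point. The pads swing forward as they close: fully open they stand 13 mm farther back than shut.
Start: joints at [1.662, 0.04, 0.085, 0, -1.615, -0.334], TCP at [0.144, 0.582, 0.245] pointing down, gripper open.
Joint ranges: [-2.56, 2.56], [-1.29, 2.01], [-1.08, 1.49], [-3.29, 1.98], [-2.81, -0.18], [-2.99, 2.99]. Speed limits (rad/s): [2.57, 2.57, 3.01, 3.14, 3.14, 3.14].

## Interface

Orientations are given as [roll, pitch, yaw] about the fixed x, y, z axes, in that order (R = Rz(yaw) Ry(pitch) Rx(roll)).
In Python, from workcell import arm, imaging gives the robot as it stands. The module is installed in compiled form; this text tells all that it offers.
- The arm moves only by the tool step_arm, never from a script. Its argument "plan" is one flat list of numbers, 5 for each row, row after row: the shift along the world's x, y, z in cm, then the turn about the world's z in degrees, then the closure, from 0 (fully open) to 1 (shut). A call has 1 to 12 rows; each row shifts and turns the commanded pose from where the row before left it; what a row does not reach is not made up. A row lasts 1/8 s, in which the tool goes at most 62.5 mm and 10.7 degrees, less where a joint would pass 70% of its speed; a pose out of reach is approached as far as the arm can. A call is refused whole if a number of a shift passes 6.25 or a number of a turn 10.7, either way. A call with a gripper value outside its range is refused whole. The fingers move at their own pace and stop on an object; "newtons" is the grip in N (left out, the last holds). Time passes only in rows, so rows that do not move let the fingers close. It gives the time, the measured TCP pose, the force and the opening at its end, in the units of the state.
- arm.get_state(): the state, without advancing time (a new reading comes with each control period).
- imaging.camera(name): name is "scene" or "side" or "wrist"; returns a dict with "frame" (480x640x3 uint8, red, green, blue), "depth" (480x640 float32, m along the optical axis (not along the pixel's ray), 0 where there is no reading), "fovy" (degrees; the focal length in pixels is half the picture's height over the tangent of half this angle, whatever the lens; pixels are square), "cx", "cy" (the principal point, pixels), "k1" (the pictures are not rectified: a ray, as slopes to the right and down, at radius r is drawn at 1 + k1 r^2 times it, then the intrinsics apply), "R" (3x3) and "t" (3): a world point X has camera coordinates R X + t. Camera axes: x right, y down, z forward; pixel columns grow to the right and rows downward; lengths in m; the calibration is good to about 2 mm. A picture is of the moment at which its call begins.
- arm.sign_off(): hands the job in, once; it reports no verdict.
The state is a dict: "time": time; "joint_pos": joint angles; "qvel": joint speeds; "joint_efforts": joint torques, N m; "position": TCP position; "tcp_rot": TCP orientation; "ft_force": force on the tool from outside, world axes, zero at the start; "torque": the same for the moment, N m; "gripper_width": opening from 0.0 (shut) to 1.0 (fully open).
Only numpy, scipy, OpenCV 4.12 (cv2) and the standard library are available. Lean on these libraries where they do the work, as an engineer would, in place of code of your own. Each camera call takes 0.05 s, during which the arm holds its last target.

## Task

Fit the click wrench over the square head of the plug in the clamped fitting, so that it sits flat on the flange, and turn it clockwise (seen from above) until the handle clearly breaks over at its hinge. Stop there: forcing it further twists the fitting round in its clamp. Then ease off so that the handle springs straight again, leave the wrench sitting on the plug, and leave the other things as they lie.

Things in the scene. Friction and masses are not known exactly. Their poses are not given: they have to be found in the camera images.
- neck (a point): the loose click wrench: lies flat, 303 mm long, 24 mm high, 0.45 to 0.65 kg, bare steel with a black ribbed grip. This point is the middle of its steel neck, 12 mm over the underside, 57 mm from the socket's centre; the neck is 20 mm wide, 24 mm high, free for 45 mm along, and near the balance point (27 mm from the socket's centre). x runs toward the handle's end, z up
- socket (a point): the wrench's head is a 60 x 60 x 24 mm steel block with a square through-hole, 39 x 39 mm, sides parallel to x and y, small bevel at the mouth. This point is the hole's centre at the underside; x runs toward the handle, z up
- pivot (a point): the wrench's break-over hinge (round pin, vertical axis), half-way up, 85 mm from the socket's centre. A preloaded spring holds the handle straight. A push of about 7 N on the middle of the grip, clockwise from above, makes it break over; the push then falls to about 60 percent as the handle folds clockwise to its stop at 0.2 rad. Let go, it springs straight. It cannot fold the other way
- grip (a point): middle of the wrench's black ribbed grip (105 mm long, 22 mm wide, 24 mm high), half-way up, on the handle, 230 mm from the socket's centre and 145 mm from the hinge. x runs toward the handle's end: in line with the head's x while the handle is straight; z up
- seat (a point): the plug: a 36 x 36 mm square head, 22 mm high, the top 4 mm stepped in to 33 mm. This point is the head's centre at its foot, on the flange, 45 mm above the counter. x and y are square to the head's sides, z up (the plug's axis): a fitted wrench points along x, y, -x or -y. It turns clockwise against 0.4 N m and bottoms firmly after 0.15 to 0.7 rad, differing each time and not visible
- fitting (a joint): angle (rad) by which the brass fitting (round flange 80 mm across, two pipe stubs below it) has slipped round in its clamp, 0 at the start, positive clockwise from above; it holds up to 2.8 N m (about 12 N on the middle of the wrench's grip)
- clamp: the fixed dark steel clamp plate, 120 x 120 x 8 mm, that holds the fitting; origin at the centre of its underside, z is the plug's axis
- elbow: bystander: brass pipe elbow, 37 x 37 x 26 mm, origin under its centre
- tape: bystander: yellow tape measure, 38 x 90 x 65 mm, origin under its centre
- tin: bystander: round tin, 62 mm across, 34 mm high, origin under its centre
- spool: bystander: spool of thread tape, 53 mm across, 16 mm high, origin under its centre
Not all that is in view belongs to the job. Of the things that look like the clamp, the larger one is meant.

How it is judged:
By the outcome, as a careful person would: the job done as asked, in the order asked, and still so for the second after the job is handed in, with the robot touching nothing.
It also fails if it takes over 72 s, if anything falls off the work surface, if the arm or the gripper's body presses on something with over 40 N, if the wrist force passes 120 N, or if a joint passes its speed limit or range.

## Working session

There is one attempt and no reset: what is moved stays moved. The work goes in short steps, Python scripts to look and compute and a tool call to move; the robot and the scene stay as the last step left them, time stands still between calls to the robot, and variables do not carry over. Pictures are saved under pics/ and viewed, and the job is handed in when it is done.

Besides the shell and the picture viewer there is one more tool, called after "Request:" as name(argument=value, ...), one argument or row to a line, values as JSON. step_arm: Moves the arm, as the interface text tells. Its arguments: {"type":"object","properties":{"plan":{"type":"array","items":{"type":"number"}},"newtons":{"type":"number"}},"required":["plan"]}

```bash
mkdir -p pics; cat > h.py <<'E'
import numpy as np, cv2
from workcell import arm, imaging
def save(im,n): cv2.imwrite('pics/'+n,cv2.cvtColor(im,cv2.COLOR_RGB2BGR))
def K(c):
    f=240/np.tan(np.radians(c['fovy'])/2); return np.array([[f,0,c['cx']],[0,f,c['cy']],[0,0,1.]])
D=lambda c: np.array([c['k1'],0,0,0,0.])
def rays(c,px):
    p=cv2.undistortPoints(np.array(px,float).reshape(-1,1,2),K(c),D(c),None,None) if False else cv2.undistortPointsIter(np.array(px,float).reshape(-1,1,2),K(c),D(c),None,None,(3,50,1e-10))
    p=p.reshape(-1,2); d=np.c_[p,np.ones(len(p))]
    return -c['R'].T@c['t'], d@np.array(c['R'])   # d with cam z=1
def plane(c,px,z):
    o,d=rays(c,px); return o+d*((z-o[2])/d[:,2:3])
def deep(c,px):
    o,d=rays(c,px); return np.array([o+dd*c['depth'][int(round(p[1])),int(round(p[0]))] for dd,p in zip(d,px)])
def proj(c,X):
    r,_=cv2.Rodrigues(np.array(c['R'],float)); return cv2.projectPoints(np.array(X,float).reshape(-1,1,3),r,np.array(c['t'],float),K(c),D(c))[0].reshape(-1,2)
def cloud(c):
    v,u=np.mgrid[0:480,0:640]; o,d=rays(c,np.c_[u.ravel(),v.ravel()]); return (o+d*c['depth'].reshape(-1,1)).reshape(480,640,3)
E
python3 - <<'E'
from h import *
for n in ['scene','side','wrist']:
    c=imaging.camera(n); save(c['frame'],n+'0.png'); print(n,c['fovy'],c['k1'],-c['R'].T@c['t'],c['R'][2],(c['depth']>0).mean())
s=arm.get_state(); print(s)
E
```

```text
scene 56.87997336848155 -0.03867448507898815 [ 0.60468484 -0.54410172  1.00695656] [-0.14208969  0.43493436 -0.88918087] 0.9960026041666666
side 42.20734064315054 -0.05050444159116033 [ 1.47546193 -0.21138488  0.76118215] [-0.81221889  0.11701272 -0.57149671] 0.9701236979166666
wrist 60.73415463277459 0.02668823755295344 [0.20799093 0.56747627 0.37364439] [-0.25153195  0.05956556 -0.9660143 ] 0.9960970052083333
{'time': 0.15, 'joint_pos': array([ 1.66169283e+00,  4.07093856e-02,  8.40426740e-02, -3.49093663e-04,
       -1.61548039e+00, -3.33681876e-01]), 'qvel': array([-0.00077616, -0.00131356,  0.0015389 ,  0.00308135,  0.00088626,
       -0.00098921]), 'joint_efforts': array([-2.29300626e-03, -3.68611765e+01,  3.47688460e+01,  6.93620056e+00,
       -4.42632198e-03,  2.64394501e-06]), 'position': array([0.14413206, 0.58219752, 0.24448697]), 'tcp_rot': array([-1.57068345e+00, -1.39049544e-03, -1.81356642e+00]), 'ft_force': array([-0.43690424, -0.89651146, -0.51708013]), 'torque': array([-0.03448638,  0.03234979,  0.01390242]), 'gripper_width': 1.001292560388922}
```

View pics/scene0.png

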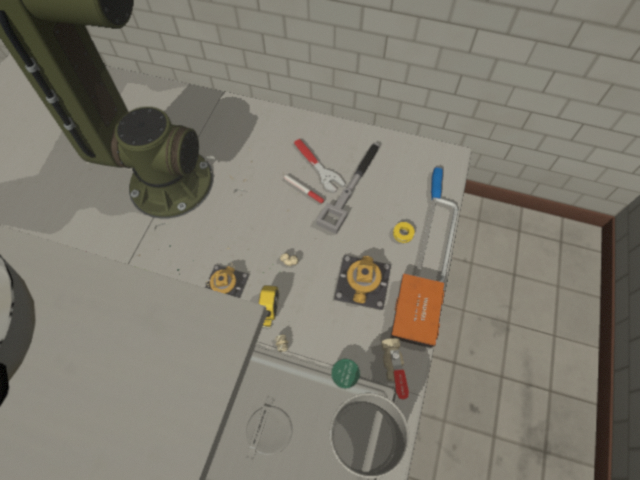

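View pics/side0.png

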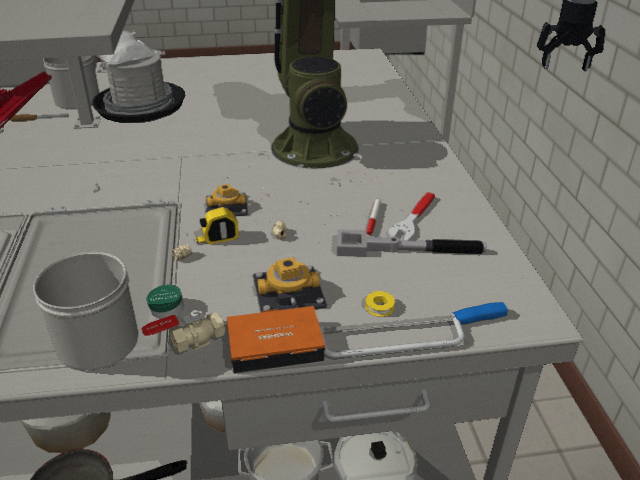

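View pics/wrist0.png

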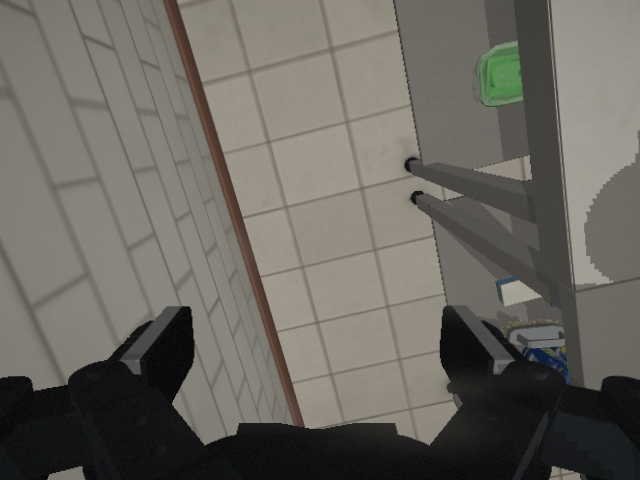

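Candidates in the scene view: the click wrench is the square-holed head at (333,218) with a black grip at (370,160). Not it: the red adjustable wrench (320,165), the red/white marker (303,188) and the hacksaw (440,190). For the clamp, the larger one is at (363,280) and the smaller decoy at (225,282). Next I check with close crops.

```bash
python3 - <<'E'
from h import *
c=imaging.camera('scene'); f=c['frame']
np.savez('s0.npz',**c)
save(cv2.resize(f[130:320,280:430],None,fx=3.1,fy=3.1,interpolation=cv2.INTER_CUBIC),'crop_s.png')
d=imaging.camera('side'); np.savez('d0.npz',**d)
save(cv2.resize(d['frame'][190:330,240:500],None,fx=3,fy=3,interpolation=cv2.INTER_CUBIC),'crop_d.png')
P=cloud(c)
print('table',P[200,250],P[330,330])
# heights
m=(P[...,0]>0.25)&(P[...,0]<0.85)&(P[...,1]>-.35)&(P[...,1]<.4)
for (u,v) in [(333,218),(350,190),(370,160),(365,272),(342,303),(403,232),(289,260),(268,305),(345,373),(225,280),(420,310)]: print((u,v),P[v,u].round(3))
E
```

```text
table [ 2.31088007e-01  8.88624049e-03 -1.46555058e-04] [ 0.53779387 -0.26828819 -0.00176736]
(333, 218) [0.46  0.019 0.002]
(350, 190) [0.483 0.1   0.027]
(370, 160) [0.508 0.219 0.016]
(365, 272) [ 0.58  -0.134  0.068]
(342, 303) [ 0.546 -0.197 -0.002]
(403, 232) [0.644 0.031 0.003]
(289, 260) [ 0.393 -0.135  0.017]
(268, 305) [ 0.393 -0.271  0.06 ]
(345, 373) [ 0.598 -0.359  0.034]
(225, 280) [ 0.275 -0.242  0.053]
(420, 310) [ 0.723 -0.174  0.037]
```

View pics/crop_s.png

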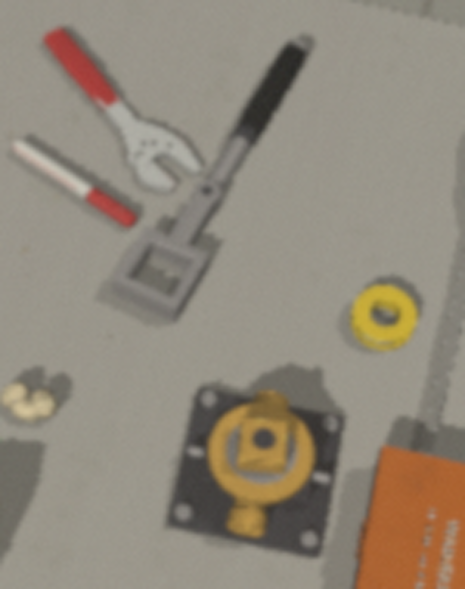

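View pics/crop_d.png

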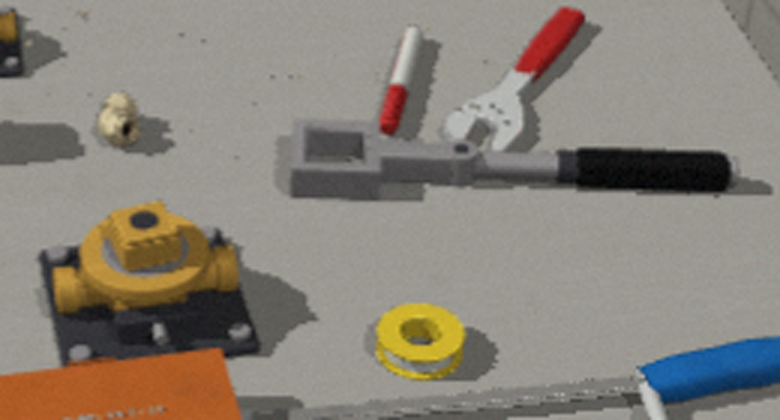

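Request:
step_arm(
  plan=[3.3,-5.2,0.3,-8.9,0,3.3,-5.2,0.3,-8.9,0,3.3,-5.2,0.3,-8.9,0,3.3,-5.2,0.3,-8.9,0,3.3,-5.2,0.3,-8.9,0,3.3,-5.2,0.3,-8.9,0,3.3,-5.2,0.3,-8.9,0,3.3,-5.2,0.3,-8.9,0,3.3,-5.2,0.3,-8.9,0,3.3,-5.2,0.3,-8.9,0,0,0,0,0,0,0,0,0,0,0],
)

```text
time: 1.75
position: [0.4741, 0.0623, 0.275]
tcp_rot: [-1.571, -0.001, 2.916]
ft_force: [-0.1, 0.2, 0.1]
gripper_width: 1.003
```

```bash
python3 - <<'E'
from h import *
c=imaging.camera('wrist'); np.savez('w1.npz',**c); save(c['frame'],'w1.png')
s=arm.get_state(); print(s['time'],s['position'],np.degrees(s['tcp_rot']),s['joint_pos'],s['ft_force'])
print(-c['R'].T@c['t'])
E
```

```text
1.8 [0.47395808 0.06292263 0.27516202] [-9.00070692e+01 -1.87798207e-02  1.67161031e+02] [ 5.55282266e-01 -2.81231608e-01 -1.54057652e-01 -3.20730141e-04
 -1.69811672e+00 -7.79405271e-01] [-0.07906957  0.94474754  0.74167436]
[ 0.46004952 -0.00061021  0.40427385]
```

View pics/w1.png

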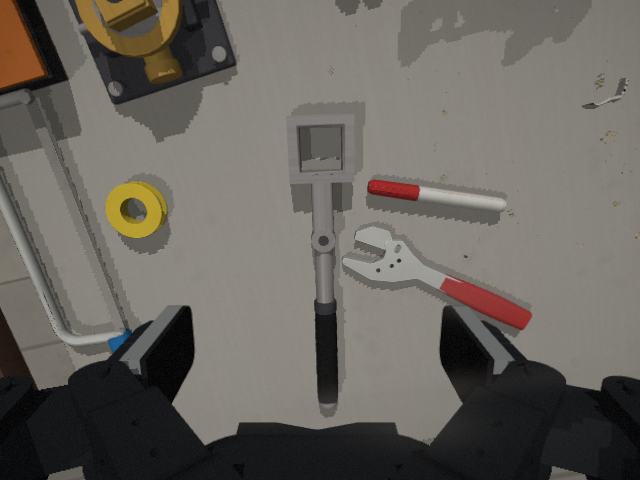

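The wrist view shows the wrench clear: hole centre (321,148), hinge pin (323,240), grip (327,345). The adjustable wrench's jaw is close at (345,262) and the marker tip at (369,187). The larger clamp is at top left (140,40).

```bash
python3 - <<'E'
from h import *
c=dict(np.load('w1.npz')); P=cloud(c); z=P[...,2]
def prt(n,x): print(n,np.round(x,4))
m=((z>0.017)&(z<0.03)).astype(np.uint8); m[:100]=0;m[420:]=0;m[:,:280]=0;m[:,360:]=0
roi=m.copy(); roi[182:]=0
# head outer: contour pixel subpix on plane z=.024
cs,_=cv2.findContours(m,cv2.RETR_CCOMP,cv2.CHAIN_APPROX_NONE)
for k in cs: print(len(k),cv2.boundingRect(k))
h=plane(c,np.argwhere(roi)[:,::-1],0.024)
r=cv2.minAreaRect((h[:,:2]*1000).astype(np.float32)); print('head',r)
# neck strip center line
for v in list(range(190,232,6))+list(range(250,300,10))+list(range(310,400,15)):
    u=np.flatnonzero(m[v]); q=plane(c,[(u.min()-.5,v),(u.max()+.5,v)],0.024 if v<232 else .024)
    print(v,u.min(),u.max(),q.mean(0)[:2].round(4),np.linalg.norm(q[0]-q[1]).round(4),np.median(z[v,u]).round(4))
save(cv2.resize(c['frame'][90:280,240:420],None,fx=3.1,fy=3.1,interpolation=cv2.INTER_CUBIC),'w1c.png')
for n,(u,v) in dict(markertip=(370,187),jaw1=(345,262),jaw2=(356,238),jaw3=(366,229)).items(): prt(n,P[v,u+2])
E
```

```text
716 (286, 114, 68, 295)
4 (318, 396, 3, 3)
4 (334, 367, 3, 3)
4 (332, 362, 3, 3)
4 (323, 359, 3, 3)
4 (333, 353, 3, 3)
4 (325, 351, 3, 3)
4 (333, 343, 3, 3)
4 (331, 300, 3, 3)
4 (320, 265, 3, 3)
4 (328, 249, 3, 3)
4 (316, 249, 3, 3)
4 (317, 243, 3, 3)
4 (326, 230, 3, 3)
4 (321, 224, 3, 3)
4 (315, 211, 3, 3)
4 (323, 206, 3, 3)
4 (312, 198, 3, 3)
4 (329, 190, 3, 3)
4 (346, 177, 3, 3)
4 (349, 169, 3, 3)
4 (347, 140, 3, 3)
4 (289, 134, 3, 3)
4 (351, 131, 3, 3)
4 (349, 126, 3, 3)
171 (298, 126, 45, 47)
4 (306, 124, 3, 3)
4 (324, 121, 3, 3)
4 (335, 117, 3, 3)
4 (331, 115, 3, 3)
head ((459.47906494140625, 11.747159957885742), (59.163536071777344, 59.46564865112305), 78.44833374023438)
190 311 332 [0.4664 0.0483] 0.0204 0.0242
196 312 332 [0.4672 0.0538] 0.0196 0.0245
202 312 332 [0.4684 0.0593] 0.0196 0.0246
208 312 332 [0.4697 0.0648] 0.0197 0.0244
214 312 332 [0.4709 0.0704] 0.0198 0.0243
220 312 332 [0.4722 0.076 ] 0.0199 0.0244
226 313 333 [0.4726 0.0819] 0.0199 0.0241
250 316 330 [0.4778 0.105 ] 0.0145 0.0252
260 316 331 [0.4795 0.1149] 0.0155 0.0202
270 317 332 [0.4808 0.1251] 0.0156 0.0201
280 317 331 [0.4835 0.1351] 0.0147 0.0206
290 317 331 [0.4858 0.1453] 0.0148 0.0206
310 315 335 [0.4895 0.1664] 0.0211 0.0222
325 315 336 [0.4926 0.1825] 0.0223 0.0241
340 315 336 [0.4963 0.1988] 0.0225 0.0238
355 316 336 [0.4995 0.2155] 0.0217 0.0239
370 317 337 [0.5023 0.2327] 0.0219 0.0239
385 317 337 [0.5062 0.25  ] 0.0221 0.0237
markertip [0.4195 0.0571 0.0166]
jaw1 [0.4576 0.1262 0.0108]
jaw2 [0.4418 0.1046 0.0096]
jaw3 [0.4304 0.098  0.0091]
```

View pics/w1c.png

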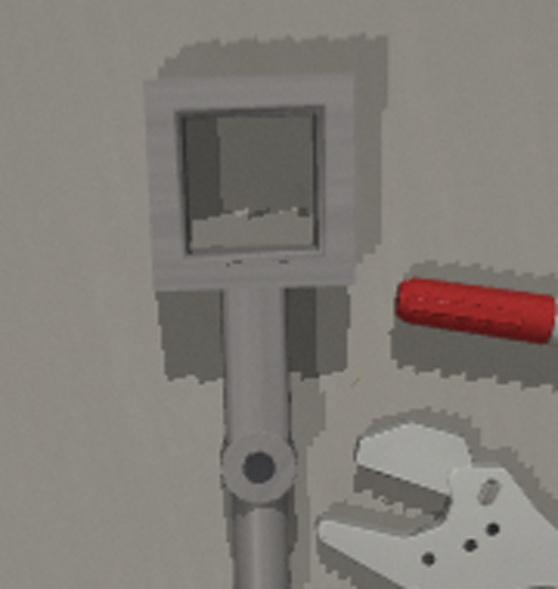

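Request:
step_arm(
  plan=[-0.4,0,-6,1.6,0.5,0,0,-6,0,0.5,0,0,-6,0,0.5,0,0,0,0,0.5,0,0,0,0,0.5],
)

```text
time: 2.42
position: [0.4715, 0.0635, 0.0985]
tcp_rot: [-1.572, 0.004, 2.946]
ft_force: [1.1, -0.1, 1.0]
gripper_width: 0.5
```

```bash
python3 - <<'E'
from h import *
c=imaging.camera('wrist'); np.savez('w2.npz',**c); save(c['frame'],'w2.png')
s=arm.get_state(); print(s['time'],s['position'],np.degrees(s['tcp_rot']),s['gripper_width'])
print(proj(c,[[.4595,.0117,.024],[.4696,.0627,.024],s['position']]))
E
```

```text
2.475 [0.47188575 0.06358081 0.09906261] [-90.13434134   0.26714351 168.7939118 ] 0.49914474545516246
[[321.30373052 158.96881729]
 [320.9603884  260.96002807]
 [316.34886156 329.56539299]]
```

View pics/w2.png

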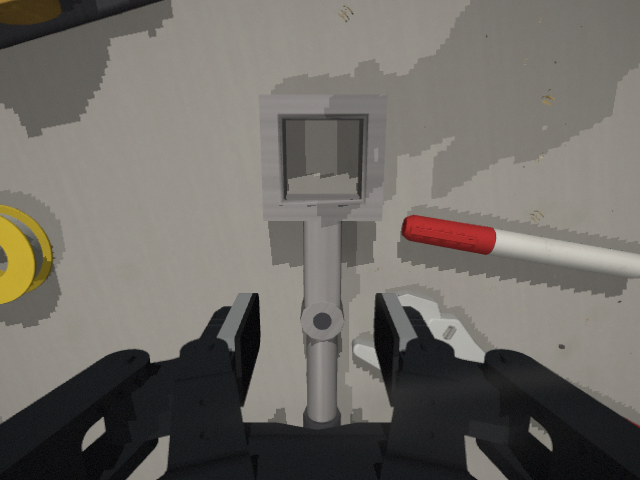

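Request:
step_arm(
  plan=[-0.2,0,-3,0,0.5,0,-0.1,-3,0,0.5,0,0,-1.2,0,0.5,0,0,0,0,0.5,0,0,0,0,0.5],
)

```text
time: 3.1
position: [0.4694, 0.0619, 0.0253]
tcp_rot: [-1.572, 0.002, 2.945]
ft_force: [0.5, 0.5, 0.3]
gripper_width: 0.499
```

```bash
python3 - <<'E'
from h import *
c=imaging.camera('wrist'); save(c['frame'],'w3.png')
s=arm.get_state(); print(s['time'],s['position'],np.degrees(s['tcp_rot']),s['gripper_width'],s['ft_force'])
E
```

```text
3.15 [0.46927269 0.06186641 0.02506163] [-9.00820297e+01  1.25783705e-01  1.68699063e+02] 0.499775408595016 [-0.69119266  0.63219114  0.04808875]
```

View pics/w3.png

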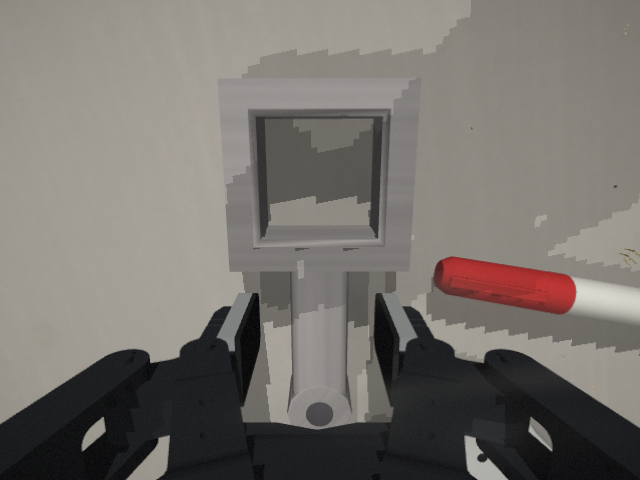

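Request:
step_arm(
  plan=[0,0,-0.6,0,0.5,0,0,0,0,0.5,0,0,0,0,1,0,0,0,0,1,0,0,0,0,1,0,0,0,0,1],
  newtons=90,
)

```text
time: 3.9
position: [0.4685, 0.0614, 0.0177]
tcp_rot: [-1.571, 0.001, 2.944]
ft_force: [0.9, -0.7, 3.0]
gripper_width: 0.213
```

Request:
step_arm(
  plan=[0,0,2,0,1,0,0,2,0,1,0,0,0,0,1,0,0,0,0,1],
)

```text
time: 4.4
position: [0.4672, 0.0613, 0.0554]
tcp_rot: [-1.57, -0.003, 2.944]
ft_force: [-0.8, 0.0, -4.6]
gripper_width: 0.214
```

```bash
python3 - <<'E'
from h import *
c=imaging.camera('wrist'); save(c['frame'],'w4.png'); np.savez('w4.npz',**c)
s=arm.get_state(); print(s['time'],s['position'],np.degrees(s['tcp_rot']),s['gripper_width'],s['ft_force'],s['torque'])
np.savez('st4.npz',**s)
E
```

```text
4.45 [0.46716526 0.06116304 0.05540221] [-8.99370879e+01 -1.58414854e-01  1.68672536e+02] 0.2088371206712881 [ 0.37726862  0.17555009 -4.91344931] [0.0626467  0.01604602 0.0049354 ]
```

View pics/w4.png

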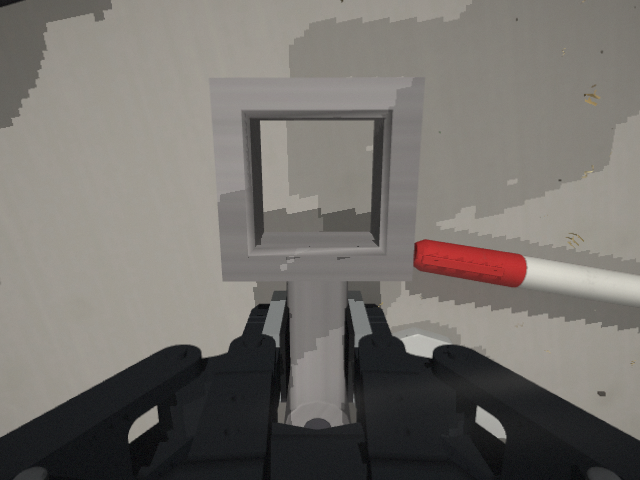

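Request:
step_arm(
  plan=[0,0,4.8,0,1,0,0,4.8,0,1,0,0,4.8,5,1,0.5,-0.9,0,10,1,0.5,-0.9,0,10,1,0.5,-0.9,0,10,1,0.5,-0.9,0,10,1,0.5,-0.9,0,10,1,0.5,-0.9,0,10,1,0.5,-0.9,0,10,1,0.5,-0.9,0,10,1,0.6,-0.7,0,5,1],
)

```text
time: 5.95
position: [0.5139, -0.0179, 0.1995]
tcp_rot: [-1.573, -0.001, -1.765]
ft_force: [-0.8, 0.1, -4.5]
gripper_width: 0.215
```

Request:
step_arm(
  plan=[0,0,0,0,1,0,0,0,0,1],
)

```text
time: 6.2
position: [0.5138, -0.0174, 0.2004]
tcp_rot: [-1.572, -0.001, -1.77]
ft_force: [-0.1, -0.2, -5.0]
gripper_width: 0.214
```

```bash
python3 - <<'E'
from h import *
c=imaging.camera('wrist'); save(c['frame'],'w5.png'); np.savez('w5.npz',**c)
s=arm.get_state(); print(s['time'],s['position'],np.degrees(s['tcp_rot']),s['gripper_width'],s['ft_force'],s['joint_pos'])
np.savez('st5.npz',**s)
E
```

```text
6.25 [ 0.51392201 -0.01737449  0.20070679] [-9.00509768e+01 -1.93175120e-02 -1.01382447e+02] 0.21305099134172645 [ 0.21350166 -0.04337331 -4.0907564 ] [ 3.58182345e-01 -1.90495974e-01 -2.14116586e-01 -1.84049582e-04
 -1.54810921e+00  1.01395691e+00]
```

View pics/w5.png

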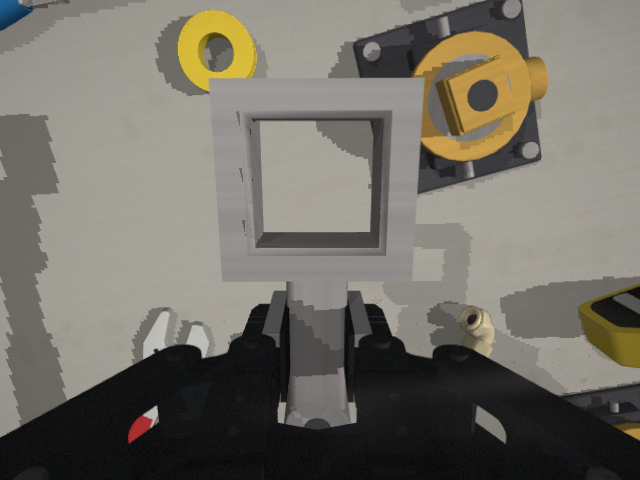

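The plug head is at about (480,97), its square turned about 20–25° in the image; the clamp plate is right of the held head at (318,180).

```bash
python3 - <<'E'
from h import *
c=dict(np.load('w5.npz')); P=cloud(c); z=P[...,2]
s=np.load('st5.npz')
sub=np.zeros(z.shape,bool); sub[20:180,424:560]=True
m=sub&(z>0.0645)&(z<0.072)
print(m.sum(),np.median(z[m]))
h=plane(c,np.argwhere(m)[:,::-1],0.067); r=cv2.minAreaRect((h[:,:2]*1000).astype(np.float32)); print('top',r)
m2=sub&(z>0.05)&(z<0.072); 
q=P[m2]; r2=cv2.minAreaRect((q[:,:2]*1000).astype(np.float32)); print('all',r2)
# flange fit
mf=sub&(abs(z-.045)<.003); print('flange',np.median(z[mf])); 
k=P[mf][:,:2]; hull=cv2.convexHull((k*1000).astype(np.float32)); print(cv2.minEnclosingCircle(hull),cv2.fitEllipse(hull))
# bolt hole dark
im=cv2.cvtColor(c['frame'],cv2.COLOR_RGB2GRAY); 
mm=((im<70)&m).astype(np.uint8); n,l,st,ce=cv2.connectedComponentsWithStats(mm); i=1+np.argmax(st[1:,4]) ; print('hole',st[i],ce[i],plane(c,[ce[i]],.067))
save(cv2.resize(c['frame'][0:200,340:560],None,fx=3.5,fy=3,interpolation=cv2.INTER_CUBIC),'w5c.png')
cv2.imwrite('pics/w5m.png',cv2.resize(np.uint8(m*255)[0:200,340:560],None,fx=3.5,fy=3))
# wrench head: top face z
hd=z[82:110,230:400]; print('head top z',np.median(hd), 'bottom band',np.median(z[258:275,240:400]),'L',np.median(z[130:230,225:240]),'R',np.median(z[130:230,393:408]))
zt=np.median(np.r_[z[86:105,230:400].ravel(),z[258:275,240:400].ravel()])
mh=(abs(z-zt)<0.006); mh[282:]=0; mh[:,425:]=0; mh[:, :200]=0
hp=plane(c,np.argwhere(mh)[:,::-1],zt); print('wrench',zt,cv2.minAreaRect((hp[:,:2]*1000).astype(np.float32)))
print(s['position'])
E
```

```text
3319 0.06779241690343424
top ((580.4987182617188, -130.2257537841797), (34.99610900878906, 35.22379684448242), 10.85219669342041)
all ((580.4368896484375, -131.01661682128906), (36.437416076660156, 36.38987731933594), 11.224682807922363)
flange 0.04577807846913201
((580.4282836914062, -131.73304748535156), 40.278587341308594) ((580.1207275390625, -132.2601318359375), (76.88541412353516, 80.3501205444336), 73.6661376953125)
hole [468  80  29  31 687] [482.17612809  95.2154294 ] [[ 0.58040863 -0.13179383  0.067     ]]
head top z 0.20702678715343753 bottom band 0.207227234824712 L 0.20708590569144392 R 0.2071393912632318
wrench 0.20712563566550052 ((563.7763671875, -26.643230438232422), (60.23631286621094, 59.914581298828125), 78.586669921875)
[ 0.51392201 -0.01737449  0.20070679]
```

View pics/w5c.png

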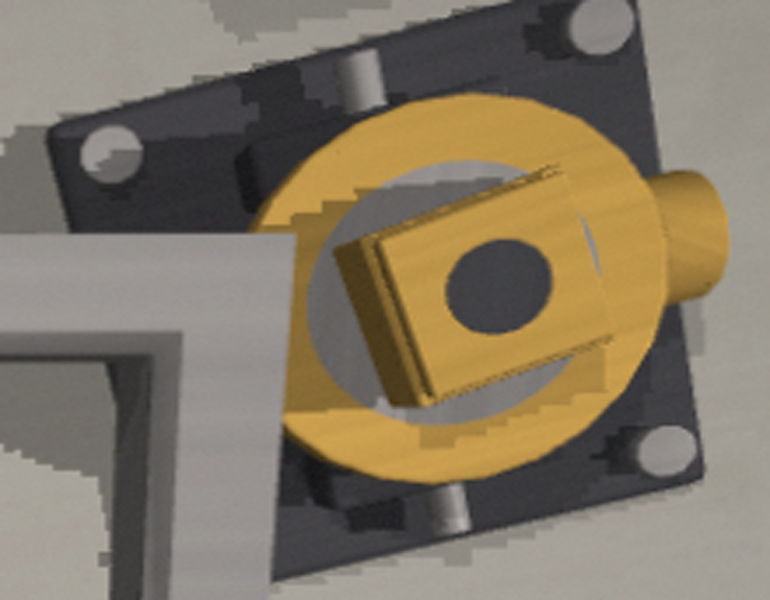

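View pics/w5m.png

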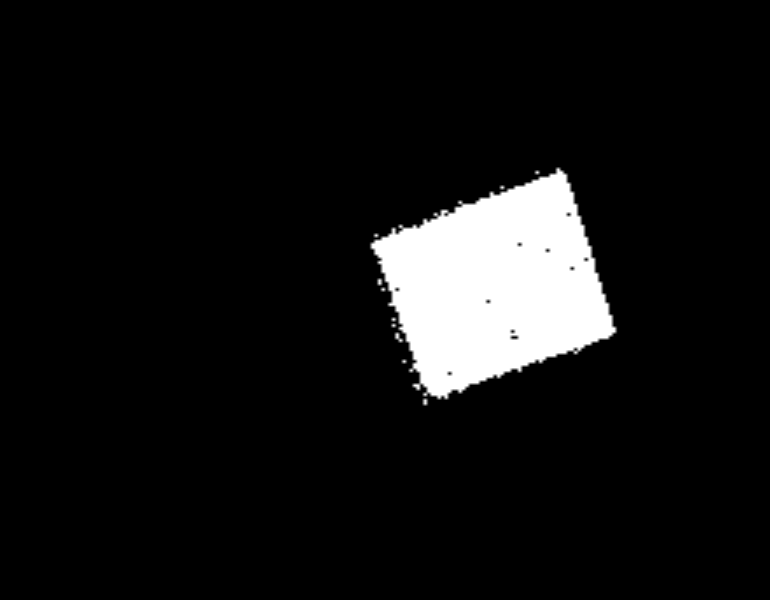

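Request:
step_arm(
  plan=[0.6,-4.2,0,7.5,1,0.6,-4.2,0,7.5,1,0.5,-4.1,0,7.3,1,0,0,-3,0,1,0,0,-3,0,1,0,0,-2,0,1,0,0,0,0,1,0,0,0,0,1],
)

```text
time: 7.25
position: [0.532, -0.1426, 0.1229]
tcp_rot: [-1.569, -0.001, -1.379]
ft_force: [-0.5, -0.4, -4.4]
gripper_width: 0.212
```

```bash
cat > look.py <<'E'
from h import *
import sys
n=sys.argv[1]
c=imaging.camera('wrist'); save(c['frame'],n+'.png'); np.savez(n+'.npz',**c)
s=arm.get_state(); print(s['time'],s['position'].round(4),np.degrees(s['tcp_rot']).round(2),s['gripper_width'].round(3),s['ft_force'].round(2),s['torque'].round(3),s['joint_pos'].round(2))
np.savez('st_'+n+'.npz',**s)
E
python3 look.py w6; python3 - <<'E'
from h import *
c=imaging.camera('scene'); np.savez('s6.npz',**c); save(c['frame'],'s6.png')
c=imaging.camera('side'); save(c['frame'],'d6.png'); np.savez('d6.npz',**c)
E
```

```text
Traceback (most recent call last):
  File "look.py", line 5, in <module>
    s=arm.get_state(); print(s['time'],s['position'].round(4),np.degrees(s['tcp_rot']).round(2),s['gripper_width'].round(3),s['ft_force'].round(2),s['torque'].round(3),s['joint_pos'].round(2))
                                                                                                ^^^^^^^^^^^^^^^^^^^^^^^^
AttributeError: 'float' object has no attribute 'round'
```

View pics/w6.png

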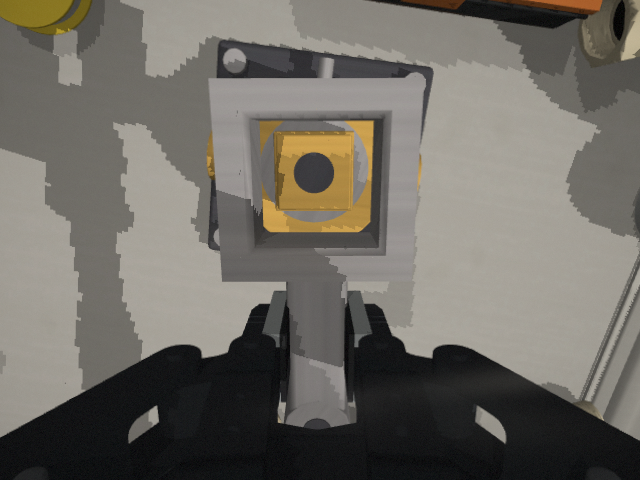

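View pics/d6.png

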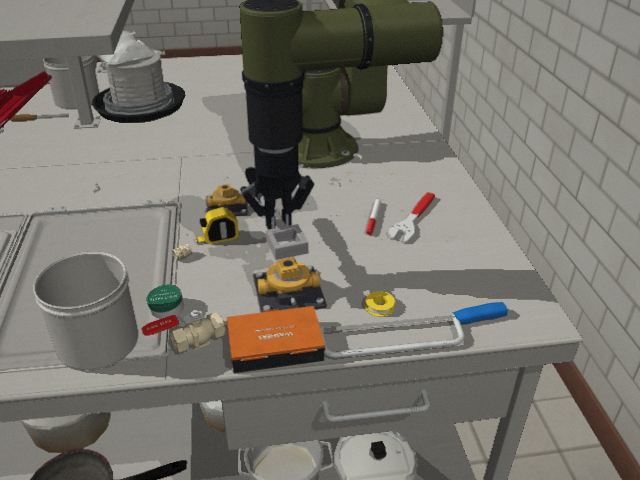

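The plug shows in the hole at (314,172), its sides nearly parallel to the socket's. I now measure the remaining offset in this one view.

```bash
sed -i "s/s\['gripper_width'\].round(3)/round(s['gripper_width'],3)/" look.py; cat > fit.py <<'E'
from h import *
import sys
c=dict(np.load(sys.argv[1]+'.npz')); P=cloud(c); z=P[...,2]
sub=np.zeros(z.shape,bool); sub[115:245,250:385]=True
m=sub&(abs(z-.0675)<0.002)
m=cv2.morphologyEx(m.astype(np.uint8),cv2.MORPH_OPEN,np.ones((3,3)))>0
zp=np.median(z[m]); h=plane(c,np.argwhere(m)[:,::-1],zp); r=cv2.minAreaRect((h[:,:2]*1000).astype(np.float32)); print('plug',zp,r)
im=cv2.cvtColor(c['frame'],cv2.COLOR_RGB2GRAY)
mm=((im<75)&m).astype(np.uint8); n,l,st,ce=cv2.connectedComponentsWithStats(mm); i=1+np.argmax(st[1:,4]); hc=plane(c,[ce[i]],zp)[0]; print('hole',st[i],hc)
zt=np.median(z[90:105,240:400]); zb=np.median(z[258:275,240:400]); zl=np.median(z[130:230,222:236]);zr=np.median(z[130:230,395:405]); print('head z',zt,zb,zl,zr)
mh=(abs(z-(zt+zb)/2)<0.006); mh[281:]=0; mh[:,430:]=0; mh[:,:195]=0
mh=cv2.morphologyEx(mh.astype(np.uint8),cv2.MORPH_OPEN,np.ones((5,5)))>0
hp=plane(c,np.argwhere(mh)[:,::-1],(zt+zb)/2); w=cv2.minAreaRect((hp[:,:2]*1000).astype(np.float32)); print('wrench',w)
print('shift mm (plug hole - wrench)',hc[:2]*1000-np.array(w[0]),'rect-based',np.array(r[0])-np.array(w[0]),'dang',r[2]-w[2])
E
python3 fit.py w6; python3 look.py w6b; python3 fit.py w6b
python3 - <<'E'
from h import *
c=dict(np.load('s0.npz')); P=cloud(c)
f=cv2.cvtColor(c['frame'],cv2.COLOR_RGB2HSV)
m=(f[...,0]>22)&(f[...,0]<34)&(f[...,1]>150); 
n,l,st,ce=cv2.connectedComponentsWithStats(m.astype(np.uint8))
for i in range(1,n):
    if st[i,4]>60:
        q=P[l==i]; print(st[i],q.min(0).round(3),q.max(0).round(3))
s=P[275:330,255:285].reshape(-1,3); s=s[s[:,2]>.015]; print(s.min(0),s.max(0))
E
```

```text
plug 0.06773518455098808 ((580.4722900390625, -131.2604522705078), (32.040199279785156, 32.806236267089844), 11.010591506958008)
hole [ 294  153   40   40 1217] [ 0.58049983 -0.13126612  0.06773518]
head z 0.12972531664440237 0.12983893507312882 0.12975798572549455 0.12985079435885366
wrench ((582.1072387695312, -132.0933380126953), (59.558929443359375, 60.29247283935547), 10.995180130004883)
shift mm (plug hole - wrench) [-1.60741274  0.82721872] rect-based [-1.63494873  0.83288574] dang 0.015411376953125
7.45 [ 0.5318 -0.1425  0.1225] [-8.989e+01 -3.000e-02 -7.900e+01] 0.211 [-0.22 -0.15 -4.86] [-0.033  0.078  0.009] [ 0.1  -0.07 -0.25  0.   -1.39  1.66]
plug 0.06775575540434559 ((580.4561767578125, -131.273193359375), (32.03075408935547, 32.817840576171875), 11.03708267211914)
hole [ 294  153   40   40 1226] [ 0.58047651 -0.13128675  0.06775576]
head z 0.1296468343032683 0.12970804256158902 0.12968395729113338 0.1297308311291399
wrench ((582.0535278320312, -132.04202270507812), (59.562156677246094, 60.29969787597656), 10.995180130004883)
shift mm (plug hole - wrench) [-1.57701436  0.75527712] rect-based [-1.59735107  0.76882935] dang 0.04190254211425781
[394 222  20  20 239] [ 0.605 -0.544  0.001] [0.669 0.053 1.007]
[259 287  16  32 282] [ 0.368 -0.544  0.014] [ 0.605 -0.229  1.007]
[ 0.36276276 -0.54410172  0.01517777] [ 0.60468484 -0.21668     1.00695656]
```

Request:
step_arm(
  plan=[-0.16,0.08,-1.5,0,1,0,0,-1.5,0,1,0,0,0,0,1,0,0,0,0,1,0,0,0,0,1],
)

```text
time: 8.07
position: [0.53, -0.1419, 0.0919]
tcp_rot: [-1.57, -0.001, -1.379]
ft_force: [0.1, -0.1, -4.2]
gripper_width: 0.214
```

```bash
python3 look.py w7; python3 fit.py w7
```

```text
8.125 [ 0.53   -0.1418  0.0918] [-8.995e+01 -2.000e-02 -7.901e+01] 0.213 [-0.31 -0.56 -4.79] [ 0.054  0.093 -0.013] [ 0.1  -0.06 -0.3   0.   -1.33  1.66]
plug 0.06774471832606618 ((580.4303588867188, -131.2481689453125), (32.60255813598633, 32.748558044433594), 11.1195068359375)
hole [ 292  150   48   49 1811] [ 0.58059248 -0.13119666  0.06774472]
head z 0.09866513839903504 0.09880858035650847 0.09869550391657211 0.09881654801126795
wrench ((580.12060546875, -131.38223266601562), (59.56901931762695, 60.26347732543945), 10.990388870239258)
shift mm (plug hole - wrench) [0.47187359 0.18557527] rect-based [0.30975342 0.13406372] dang 0.1291179656982422
```

View pics/w7.png

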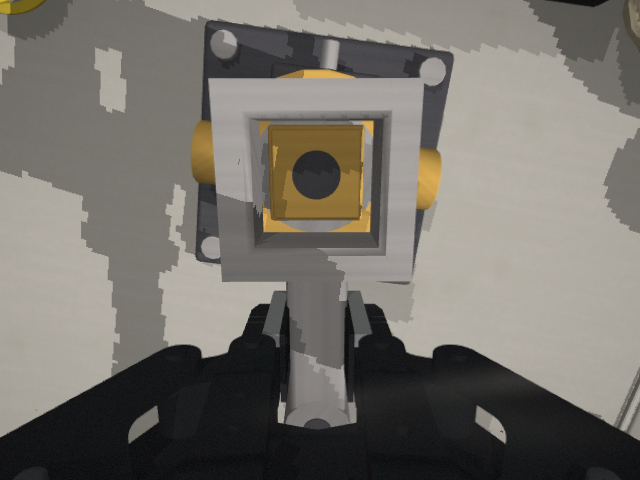

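Request:
step_arm(
  plan=[0.03,0.02,-0.5,0,1,0,0,-0.4,0,1,0,0,-0.3,0,1,0,0,0,0,1],
)

```text
time: 8.62
position: [0.5297, -0.1416, 0.0788]
tcp_rot: [-1.571, 0.0, -1.379]
ft_force: [-0.1, -0.1, -4.9]
gripper_width: 0.213
```

Request:
step_arm(
  plan=[0,0,-0.4,0,1,0,0,-0.4,0,1,0,0,-0.4,0,1,0,0,0,0,1],
)

```text
time: 9.12
position: [0.5296, -0.1416, 0.0667]
tcp_rot: [-1.572, 0.0, -1.379]
ft_force: [-0.1, -0.1, -4.3]
gripper_width: 0.21
```

Request:
step_arm(
  plan=[0,0,-0.2,0,1,0,0,-0.1,0,1,0,0,0,0,1],
)

```text
time: 9.5
position: [0.5299, -0.1416, 0.0642]
tcp_rot: [-1.571, -0.0, -1.379]
ft_force: [-0.3, -0.3, -3.5]
gripper_width: 0.211
```

```bash
python3 look.py w8; python3 fit.py w8
```

```text
9.55 [ 0.5299 -0.1416  0.0643] [-9.000e+01 -1.000e-02 -7.901e+01] 0.214 [ 0.88  0.37 -4.75] [-0.044  0.087  0.002] [ 0.11 -0.04 -0.33  0.   -1.28  1.66]
plug 0.0677451777496699 ((579.5023803710938, -131.17356872558594), (34.663490295410156, 40.40349197387695), 10.891961097717285)
hole [324 170  22  39 215] [ 0.5792828  -0.13796861  0.06774518]
head z 0.07092952010899299 0.07108697844075205 0.07098908272874557 0.07102499337813975
wrench ((580.005859375, -131.1051788330078), (59.57577896118164, 60.27116394042969), 10.991246223449707)
shift mm (plug hole - wrench) [-0.72306128 -6.86343509] rect-based [-0.503479   -0.06838989] dang -0.09928512573242188
```

View pics/w8.png

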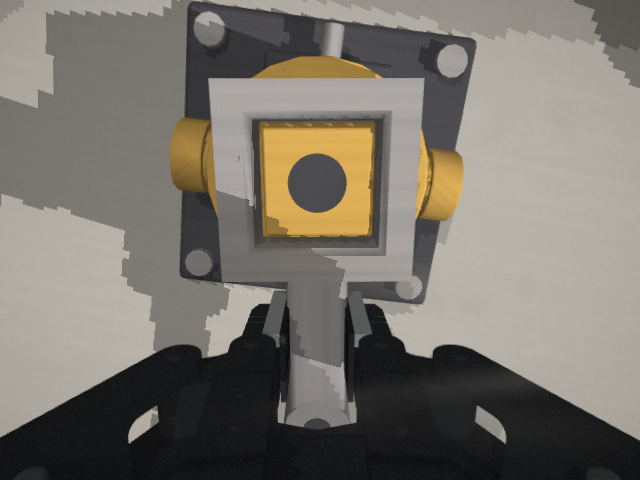

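Request:
step_arm(
  plan=[0,0,-0.1,0,1,0,0,-0.05,0,1,0,0,0,0,1],
)

```text
time: 9.93
position: [0.53, -0.1416, 0.0629]
tcp_rot: [-1.571, -0.0, -1.379]
ft_force: [-0.2, -0.7, -3.7]
gripper_width: 0.213
```

Request:
step_arm(
  plan=[0,0,-0.05,0,1,0,0,-0.05,0,1,0,0,0,0,1],
)

```text
time: 10.3
position: [0.53, -0.1417, 0.0626]
tcp_rot: [-1.57, -0.0, -1.379]
ft_force: [-5.8, 2.0, 3.9]
gripper_width: 0.214
```

Request:
step_arm(
  plan=[0,0,0,0,0.5,0,0,0,0,0.5,0,0,0,0,0.5,0,0,3,0,0.5,0,0,3,0,0.5,0,0,3,0,0.5,0,0,0,0,0.5,0,0,0,0,0.5],
)

```text
time: 11.3
position: [0.5297, -0.1415, 0.1511]
tcp_rot: [-1.571, 0.0, -1.379]
ft_force: [-0.2, -0.5, -0.8]
gripper_width: 0.501
```

```bash
python3 look.py w9; python3 - <<'E'
from h import *
c=dict(np.load('w9.npz'));P=cloud(c);z=P[...,2]
m=(abs(z-.0697)<.004); m[:60]=0
for v in range(100,470,15):
    u=np.flatnonzero(abs(z[v]-.068)<.0065); 
    if len(u)>3: print(v,u.min(),u.max(),np.median(z[v,u]).round(4),P[v,int(np.median(u))].round(4))
E
```

```text
11.35 [ 0.5295 -0.1415  0.1506] [-9.008e+01  3.000e-02 -7.901e+01] 0.5 [ 0.01  0.47 -1.6 ] [-0.083  0.007  0.007] [ 0.11 -0.09 -0.21 -0.   -1.45  1.66]
115 256 377 0.0698 [ 0.6032 -0.1264  0.0699]
130 257 377 0.0672 [ 0.5965 -0.1287  0.067 ]
145 257 376 0.0679 [ 0.5892 -0.1291  0.0671]
160 258 376 0.0682 [ 0.5821 -0.131   0.0682]
175 258 375 0.0682 [ 0.5748 -0.1329  0.0682]
190 259 375 0.0681 [ 0.5671 -0.1334  0.0686]
205 260 374 0.0691 [ 0.5596 -0.1348  0.0697]
220 260 374 0.0696 [ 0.5517 -0.1369  0.0686]
235 299 335 0.0697 [ 0.544  -0.1384  0.0699]
250 299 335 0.0694 [ 0.5362 -0.1399  0.0709]
265 299 335 0.0694 [ 0.5272 -0.1416  0.0684]
280 299 335 0.0696 [ 0.5192 -0.1432  0.0696]
295 300 334 0.0696 [ 0.5104 -0.1444  0.0693]
310 298 337 0.0698 [ 0.5019 -0.1471  0.0695]
325 298 336 0.0697 [ 0.4933 -0.1482  0.0704]
340 303 330 0.0653 [ 0.4821 -0.1498  0.0666]
355 304 329 0.0658 [ 0.4727 -0.1517  0.0666]
370 304 329 0.0654 [ 0.4628 -0.1536  0.0661]
385 305 330 0.0654 [ 0.4527 -0.1561  0.0657]
400 304 330 0.0656 [ 0.4436 -0.1579  0.067 ]
415 301 334 0.0651 [ 0.433  -0.16    0.0664]
```

View pics/w9.png

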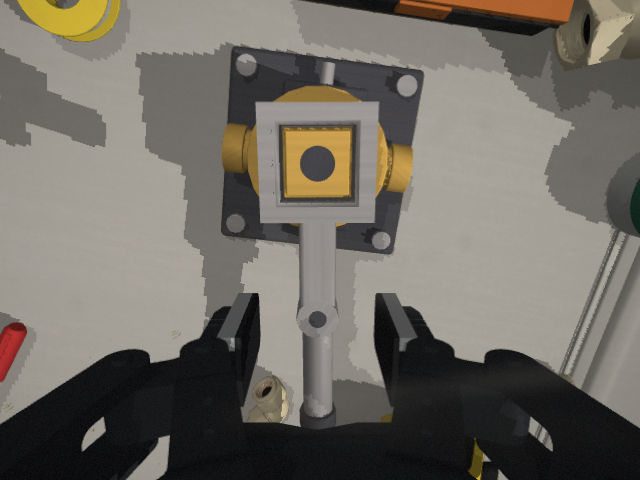

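The wrench sits flat: top face at z 0.0697 along its whole length against 0.069 expected, with the plug centred in the hole at (318,163). Next I go above the grip.

Request:
step_arm(
  plan=[-4.5,-0.8,0,0,0.6,-4.5,-0.8,0,0,0.6,-4.5,-0.8,0,0,0.6,-4.5,-0.7,0,0,0.6,0,0,0,0,0.6,0,0,0,0,0.6],
)

```text
time: 12.1
position: [0.35, -0.1726, 0.1513]
tcp_rot: [-1.571, 0.0, -1.379]
ft_force: [0.0, 0.7, -0.4]
gripper_width: 0.4
```

```bash
python3 look.py w10; python3 - <<'E'
from h import *
c=dict(np.load('w10.npz'));P=cloud(c);z=P[...,2]
for v in range(60,470,20):
    u=np.flatnonzero((abs(z[v]-.068)<.0065)&(abs(np.arange(640)-318)<45)); 
    if len(u)>3: print(v,u.min(),u.max(),np.median(z[v,u]).round(4),P[v,int(np.median(u))].round(4))
c=imaging.camera('scene'); np.savez('s10.npz',**c); save(cv2.resize(c['frame'][200:360,200:420],None,fx=3.5,fy=3.5,interpolation=cv2.INTER_CUBIC),'s10.png')
E
```

```text
12.15 [ 0.3502 -0.1725  0.1512] [-9.005e+01  1.000e-02 -7.901e+01] 0.4 [0.05 0.4  0.7 ] [-0.015 -0.084  0.03 ] [ 0.07 -0.56 -0.58 -0.   -1.56  1.69]
60 309 340 0.0654 [ 0.4491 -0.1564  0.0654]
80 310 341 0.0653 [ 0.4403 -0.1587  0.0664]
100 309 344 0.0676 [ 0.4313 -0.1609  0.0689]
120 305 345 0.0679 [ 0.422  -0.1623  0.0696]
140 304 346 0.069 [ 0.4127 -0.1641  0.071 ]
160 304 345 0.0689 [ 0.403  -0.1655  0.0693]
180 304 346 0.069 [ 0.3933 -0.168   0.0692]
200 305 345 0.069 [ 0.3831 -0.17    0.0688]
220 305 345 0.0688 [ 0.3729 -0.1721  0.0696]
240 305 344 0.0691 [ 0.362  -0.1737  0.0689]
260 305 344 0.069 [ 0.3514 -0.1758  0.0701]
280 305 344 0.0689 [ 0.3403 -0.178   0.0704]
300 306 343 0.0691 [ 0.3288 -0.1803  0.0701]
320 309 339 0.0667 [ 0.3157 -0.183   0.0672]
```

View pics/w10.png

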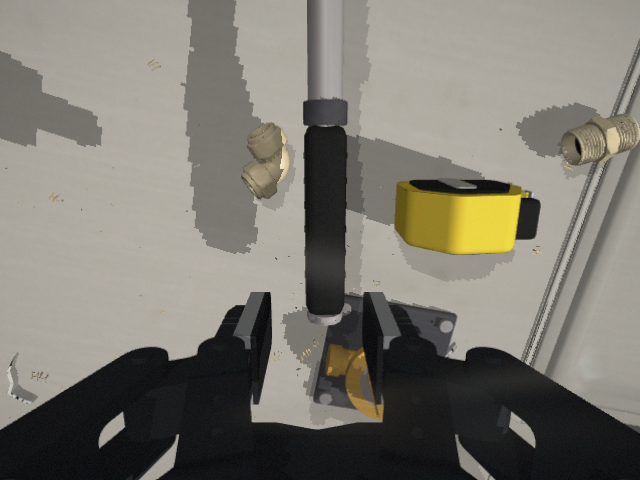

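View pics/s10.png

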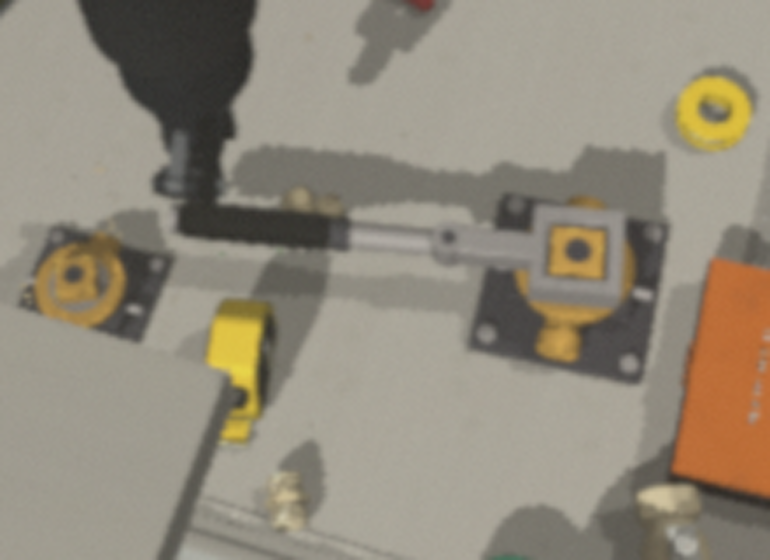

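Request:
step_arm(
  plan=[0,0,-4,0,0.6,0,0,-3,0,0.6,0,0,-2.5,0,0.6,0,0,0,0,0.6,0,0,0,0,0.6],
)

```text
time: 12.82
position: [0.3506, -0.1727, 0.0577]
tcp_rot: [-1.571, -0.001, -1.379]
ft_force: [0.9, 0.1, -0.1]
gripper_width: 0.399
```

```bash
python3 look.py w11
```

```text
12.875 [ 0.3508 -0.1727  0.058 ] [-8.994e+01 -5.000e-02 -7.900e+01] 0.397 [ 0.27  0.03 -0.18] [ 0.027 -0.002 -0.028] [ 0.07 -0.53 -0.73  0.   -1.37  1.69]
```

View pics/w11.png

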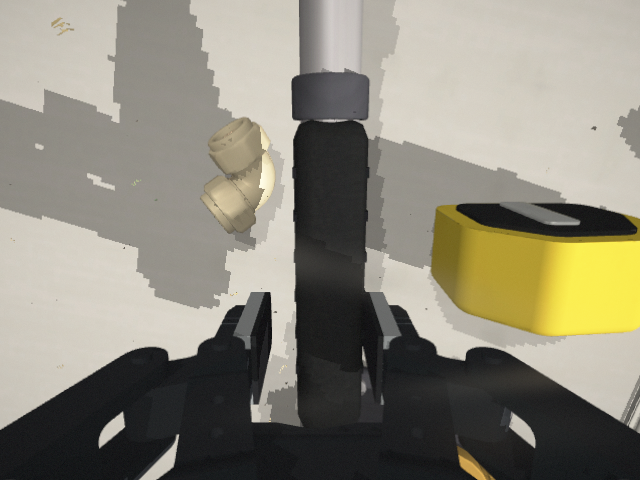

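Request:
step_arm(
  plan=[-0.07,0.4,0,-1,0.6,-0.06,0.4,0,-1,0.6,-0.05,0.4,0,-1,0.6,-0.05,0.4,0,-1,0.6,-0.04,0.4,0,-1,0.6,-0.03,0.41,0,-1,0.6,-0.03,0.41,0,-1,0.6,-0.02,0.41,0,-1,0.6],
)

```text
time: 13.88
position: [0.3466, -0.1401, 0.0569]
tcp_rot: [-1.57, -0.0, -1.52]
ft_force: [1.0, -1.9, 0.2]
gripper_width: 0.403
```

```bash
cat > st.py <<'E'
from h import *
s=arm.get_state(); p=s['position']; C=np.array([.5804,-.1313]); d=p[:2]-C; f=s['ft_force']
a=np.arctan2(d[1],d[0]); v=np.array([np.sin(a),-np.cos(a)])
print('t',round(s['time'],2),'r',np.hypot(*d).round(4),'ang',np.degrees(a%(2*np.pi)).round(2),'z',p[2].round(4),'yaw',np.degrees(s['tcp_rot'][2]).round(2),'Fcw',-(f[:2]@v).round(2),'Frad',(f[:2]@d/np.hypot(*d)).round(2),'fz',f[2].round(2))
E
python3 st.py; python3 st.py
```

```text
t 13.88 r 0.234 ang 182.16 z 0.0569 yaw -87.08 Fcw 1.9 Frad -0.9 fz 0.17
t 13.88 r 0.234 ang 182.16 z 0.0569 yaw -87.08 Fcw 1.9 Frad -0.9 fz 0.17
```

Request:
step_arm(
  plan=[-0.01,0.41,0,-1,0.6,0,0.41,0,-1,0.6,0,0.41,0,-1,0.6],
)

```text
time: 14.25
position: [0.3463, -0.1278, 0.0568]
tcp_rot: [-1.571, -0.0, -1.572]
ft_force: [1.8, -2.3, 0.5]
gripper_width: 0.401
```

Request:
step_arm(
  plan=[0.01,0.41,0,-1,0.6,0.02,0.41,0,-1,0.6,0.02,0.41,0,-1,0.6],
)

```text
time: 14.62
position: [0.3468, -0.1155, 0.0568]
tcp_rot: [-1.571, -0.0, -1.625]
ft_force: [1.7, -2.5, -0.1]
gripper_width: 0.397
```

```bash
python3 st.py
```

```text
t 14.62 r 0.2341 ang 176.13 z 0.0568 yaw -93.08 Fcw 2.36 Frad -1.84 fz -0.07
```

Request:
step_arm(
  plan=[0.03,0.41,0,-1,0.6,0.04,0.41,0,-1,0.6,0.05,0.4,0,-1,0.6],
)

```text
time: 15.0
position: [0.348, -0.1033, 0.0567]
tcp_rot: [-1.571, -0.0, -1.677]
ft_force: [1.8, -2.2, -0.5]
gripper_width: 0.401
```

Request:
step_arm(
  plan=[0.05,0.4,0,-1,0.6,0.06,0.4,0,-1,0.6,0.07,0.4,0,-1,0.6],
)

```text
time: 15.38
position: [0.3498, -0.0913, 0.0567]
tcp_rot: [-1.571, -0.0, -1.729]
ft_force: [1.4, -1.7, 1.1]
gripper_width: 0.399
```

```bash
python3 st.py
```

```text
t 15.38 r 0.2341 ang 170.15 z 0.0567 yaw -99.08 Fcw 1.48 Frad -1.63 fz 1.06
```

Request:
step_arm(
  plan=[0.08,0.4,0,-1,0.6,0.08,0.4,0,-1,0.6,0.08,0.4,0,-1,0.6],
)

```text
time: 15.75
position: [0.3522, -0.0793, 0.0567]
tcp_rot: [-1.571, -0.0, -1.782]
ft_force: [0.0, -2.3, -0.1]
gripper_width: 0.398
```

Request:
step_arm(
  plan=[0.1,0.4,0,-1,0.6,0.1,0.4,0,-1,0.6,0.11,0.39,0,-1,0.6],
)

```text
time: 16.12
position: [0.3553, -0.0674, 0.0567]
tcp_rot: [-1.571, -0.0, -1.834]
ft_force: [0.4, -2.3, 1.1]
gripper_width: 0.404
```

```bash
python3 st.py
```

```text
t 16.12 r 0.234 ang 164.14 z 0.0567 yaw -105.08 Fcw 2.14 Frad -0.97 fz 1.07
```

Request:
step_arm(
  plan=[0.12,0.39,0,-1,0.6,0.12,0.39,0,-1,0.6,0.13,0.39,0,-1,0.6],
)

```text
time: 16.5
position: [0.359, -0.0557, 0.0567]
tcp_rot: [-1.571, -0.0, -1.886]
ft_force: [-0.4, -2.7, 0.1]
gripper_width: 0.4
```

Request:
step_arm(
  plan=[0.14,0.38,0,-1,0.6,0.14,0.38,0,-1,0.6,0.15,0.38,0,-1,0.6],
)

```text
time: 16.88
position: [0.3629, -0.0451, 0.0566]
tcp_rot: [-1.571, -0.002, -1.939]
ft_force: [-1.6, -5.9, 1.0]
gripper_width: 0.402
```

```bash
python3 st.py
```

```text
t 16.88 r 0.234 ang 158.37 z 0.0566 yaw -111.1 Fcw 6.09 Frad -0.7 fz 1.04
```

Plug has bottomed (6.1 N). I take a baseline picture here, then go on in small steps.

```bash
python3 - <<'E'
from h import *
c=imaging.camera('scene'); np.savez('s12.npz',**c); save(cv2.resize(c['frame'][180:340,220:420],None,fx=3.5,fy=3.5,interpolation=cv2.INTER_CUBIC),'s12.png')
E
python3 st.py
```

```text
t 16.93 r 0.234 ang 158.31 z 0.0566 yaw -111.14 Fcw 5.32 Frad 0.77 fz 0.96
```

Request:
step_arm(
  plan=[0.08,0.19,0,-0.5,0.6,0.08,0.19,0,-0.5,0.6],
)

```text
time: 17.18
position: [0.3644, -0.0413, 0.0565]
tcp_rot: [-1.572, -0.002, -1.956]
ft_force: [-1.5, -5.2, 1.6]
gripper_width: 0.399
```

```bash
python3 st.py
```

```text
t 17.18 r 0.234 ang 157.38 z 0.0565 yaw -112.08 Fcw 5.41 Frad -0.64 fz 1.59
```

Request:
step_arm(
  plan=[0.08,0.19,0,-0.5,0.6,0.08,0.19,0,-0.5,0.6],
)

```text
time: 17.42
position: [0.3661, -0.0374, 0.0566]
tcp_rot: [-1.571, -0.002, -1.974]
ft_force: [-0.4, -5.3, 0.1]
gripper_width: 0.404
```

```bash
python3 st.py; python3 - <<'E'
from h import *
c=imaging.camera('scene'); np.savez('s13.npz',**c); save(cv2.resize(c['frame'][180:340,220:420],None,fx=3.5,fy=3.5,interpolation=cv2.INTER_CUBIC),'s13.png')
E
python3 st.py
```

```text
t 17.43 r 0.2339 ang 156.34 z 0.0566 yaw -113.08 Fcw 5.02 Frad -1.74 fz 0.11
t 17.48 r 0.2339 ang 156.29 z 0.0566 yaw -113.09 Fcw 4.74 Frad -0.61 fz 0.49
```

View pics/s13.png

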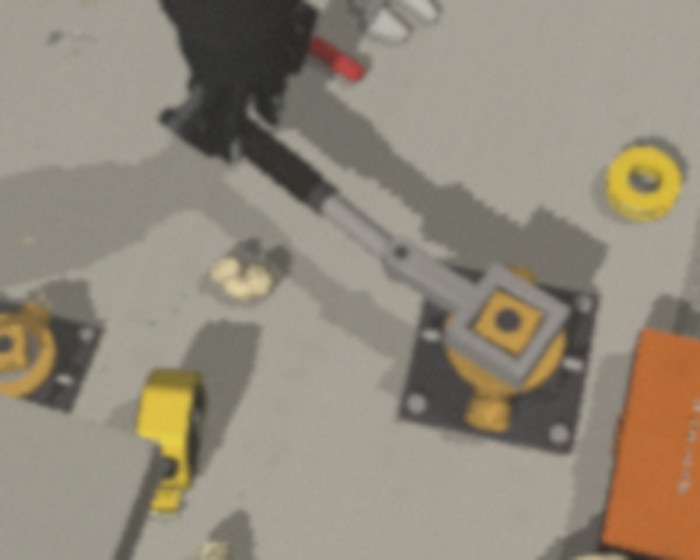

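View pics/s12.png

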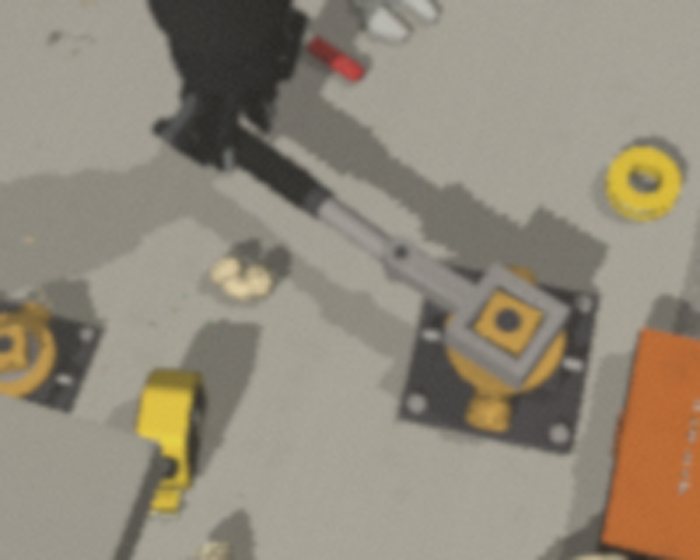

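```bash
cat > fold.py <<'E'
from h import *
import sys
def go(n):
    c=dict(np.load(n+'.npz')); P=cloud(c); z=P[...,2]
    C=np.array([.5804,-.1313])
    d=P[...,:2]-C; r=np.hypot(d[...,0],d[...,1]); a=np.degrees(np.arctan2(d[...,1],d[...,0])%(2*np.pi))
    g=c['frame'].astype(int); 
    ok=(a>120)&(a<200)
    neck=ok&(r>.036)&(r<.078)&(abs(z-.069)<.005)
    an=np.radians(a[neck].mean())
    h=C+.085*np.array([np.cos(an),np.sin(an)])
    e=P[...,:2]-h; re=np.hypot(e[...,0],e[...,1]); ae=np.degrees(np.arctan2(e[...,1],e[...,0])%(2*np.pi))
    hd=(ae>110)&(ae<210)&(re>.02)&(re<.075)&(z>.058)&(z<.071)
    print(n,neck.sum(),hd.sum(),'neck',np.degrees(an).round(2),'handle',ae[hd].mean().round(2),'fold',(np.degrees(an)-ae[hd].mean()).round(2))
for n in sys.argv[1:]: go(n)
E
python3 fold.py s10 s12 s13
```

```text
s10 147 137 neck 185.87 handle 200.51 fold -14.65
s12 151 164 neck 163.07 handle 160.54 fold 2.53
s13 153 157 neck 164.19 handle 154.62 fold 9.57
```

```bash
cat > fold.py <<'E'
from h import *
import sys
def ang(q):
    l=cv2.fitLine(q.astype(np.float32),cv2.DIST_HUBER,0,.01,.01).ravel(); v=l[:2]
    if v[0]>0: v=-v
    return np.degrees(np.arctan2(v[1],v[0]))%360
def go(n):
    c=dict(np.load(n+'.npz')); P=cloud(c); z=P[...,2]
    m=(z>.058)&(z<.075)&(P[...,0]>.3)&(P[...,0]<.62)&(abs(P[...,1]+.1)<.14)
    C=P[..., :2][m&(P[...,0]>.555)].mean(0)
    d=P[...,:2]-C; r=np.hypot(d[...,0],d[...,1])
    a=np.degrees(np.arctan2(d[...,1],d[...,0]))%360; ok=(a>130)&(a<205)
    n1=m&ok&(r>.036)&(r<.080); h1=m&ok&(r>.092)&(r<.18)&(z<.0745)
    A=ang(P[n1][:,:2]);B=ang(P[h1][:,:2])
    print(n,C.round(4),n1.sum(),h1.sum(),'neck',A.round(2),'handle',B.round(2),'fold',(A-B).round(2))
for n in sys.argv[1:]: go(n)
E
python3 fold.py s10 s12 s13
```

```text
s10 [ 0.5818 -0.134 ] 206 293 neck 219.43 handle 191.7 fold 27.73
s12 [ 0.5818 -0.1324] 189 269 neck 148.24 handle 158.51 fold -10.27
s13 [ 0.5818 -0.1323] 188 264 neck 149.26 handle 154.56 fold -5.3
```

```bash
sed -i 's/A=ang(P\[n1\]\[:,:2\])/q=P[m\&ok\&(r>.046)\&(r<.092)][:,:2].mean(0)-C; A=np.degrees(np.arctan2(q[1],q[0]))%360/' fold.py; python3 fold.py s10 s12 s13
```

```text
s10 [ 0.5818 -0.134 ] 206 293 neck 190.08 handle 191.7 fold -1.62
s12 [ 0.5818 -0.1324] 189 269 neck 163.96 handle 158.51 fold 5.45
s13 [ 0.5818 -0.1323] 188 264 neck 163.93 handle 154.56 fold 9.37
```

The head has stayed at about 164° while the handle swung to 154.6°. That is a fold of roughly 9–11°, and the force fell from about 6.8 to 4.7 N, so it has clearly broken over, short of the stop. Easing off.

Request:
step_arm(
  plan=[-0.16,-0.38,0,1,0.6,-0.16,-0.38,0,1,0.6,-0.15,-0.38,0,1,0.6,-0.14,-0.38,0,1,0.6,-0.14,-0.38,0,1,0.6,-0.13,-0.39,0,1,0.6,-0.12,-0.39,0,1,0.6,-0.08,-0.25,0,0.7,0.6,0,0,0,0,0.6],
)

```text
time: 18.6
position: [0.3557, -0.0663, 0.0568]
tcp_rot: [-1.571, 0.0, -1.838]
ft_force: [1.0, -0.5, -0.7]
gripper_width: 0.397
```

```bash
python3 st.py; python3 look.py w14; python3 - <<'E'
from h import *
c=imaging.camera('scene'); np.savez('s14.npz',**c); save(cv2.resize(c['frame'][180:340,220:420],None,fx=3.5,fy=3.5,interpolation=cv2.INTER_CUBIC),'s14.png')
E
python3 fold.py s14
```

```text
t 18.6 r 0.2339 ang 163.85 z 0.0568 yaw -105.32 Fcw 0.15 Frad -1.12 fz -0.71
18.65 [ 0.3557 -0.0662  0.0567] [-9.0000e+01  1.0000e-02 -1.0532e+02] 0.4 [-0.38 -0.64  0.33] [-0.015  0.021  0.008] [ 0.39 -0.65 -0.8  -0.   -1.42  0.91]
s14 [ 0.5818 -0.1325] 188 275 neck 164.4 handle 162.66 fold 1.74
```

View pics/w14.png

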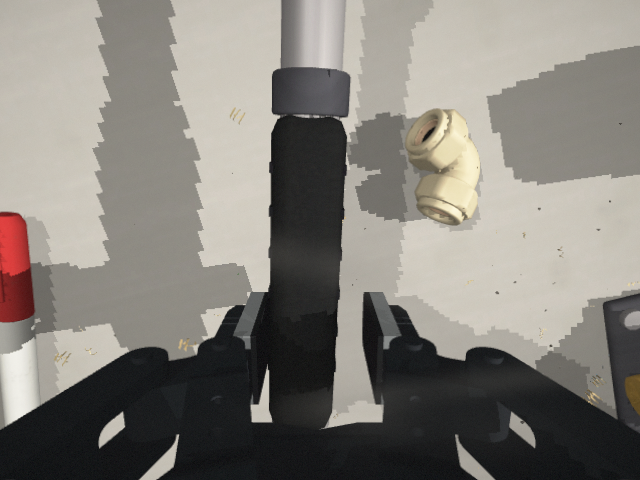

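View pics/s14.png

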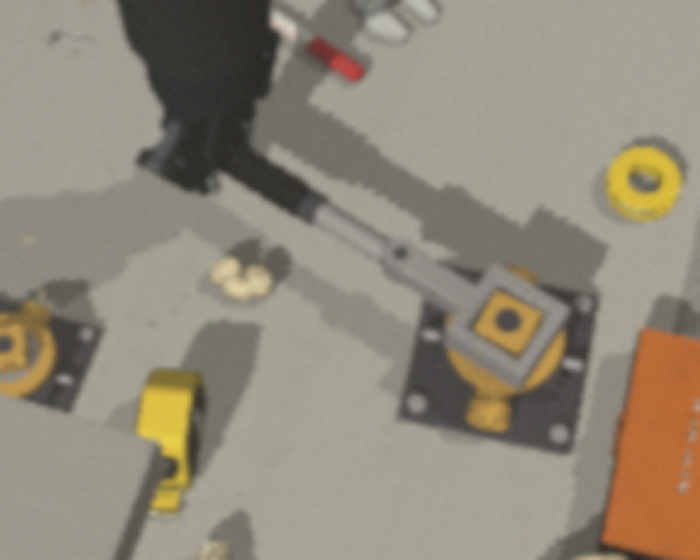

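Handle free of both pads and force ≈ 0. I centre the jaws on it and rise.

Request:
step_arm(
  plan=[0.1,0.25,0,0,0.6,0,0,0,0,0.6,0,0,3,0,0.6,0,0,4,0,0.6,0,0,4,0,0.6,0,0,4,0,0.6,0,0,0,0,0.6],
)

```text
time: 19.58
position: [0.3579, -0.0636, 0.21]
tcp_rot: [-1.566, 0.002, -1.838]
ft_force: [0.5, 0.4, -0.4]
gripper_width: 0.401
```

Request:
step_arm(
  plan=[4,-1,2,0,0.6,4,-1,2,0,0.6,4,-1,0,0,0.6,2,-1,0,0,0.6,0,0,0,0,0.6,0,0,0,0,0.6],
)

```text
time: 20.32
position: [0.4963, -0.1036, 0.2461]
tcp_rot: [-1.572, -0.0, -1.838]
ft_force: [-0.0, -0.7, 1.4]
gripper_width: 0.398
```

```bash
python3 look.py w15; python3 - <<'E'
from h import *
c=imaging.camera('scene'); np.savez('s15.npz',**c); save(c['frame'],'s15.png')
E
python3 fold.py s15
```

```text
20.375 [ 0.4962 -0.1035  0.2466] [ -90.01   -0.   -105.3 ] 0.402 [-0.16  0.01 -1.11] [ 0.013  0.024 -0.009] [ 0.19 -0.21 -0.15  0.   -1.63  1.11]
s15 [ 0.5818 -0.1327] 189 274 neck 164.23 handle 161.57 fold 2.66
```

View pics/w15.png

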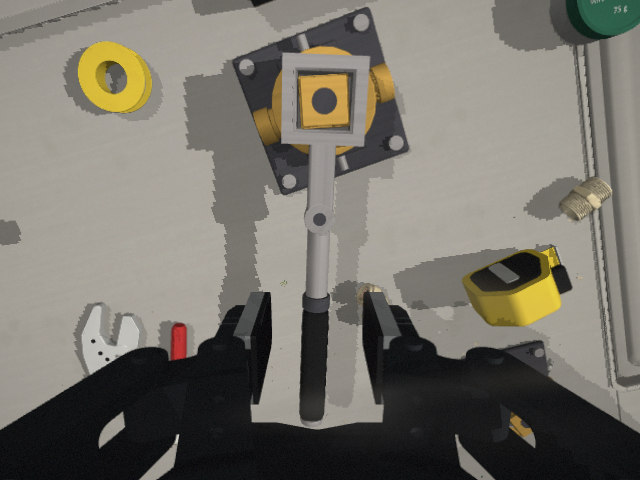

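View pics/s15.png

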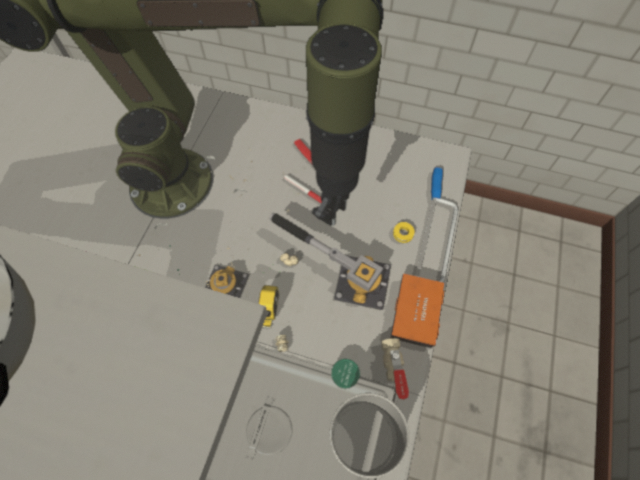

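```bash
python3 - <<'E'
from h import *
def strip(n,rows,du=45,zc=.068,tol=.007):
    c=dict(np.load(n+'.npz'));P=cloud(c);z=P[...,2];o=[];zz=[]
    for v in rows:
        u=np.flatnonzero((abs(z[v]-zc)<tol)&(abs(np.arange(640)-318)<du))
        q=plane(c,[((u.min()+u.max())/2,v)],.068)[0]; o.append(q); zz.append(np.median(z[v,u]))
    o=np.array(o); l=cv2.fitLine(o[:,:2].astype(np.float32),cv2.DIST_L2,0,.01,.01).ravel()
    a=np.degrees(np.arctan2(l[1],l[0]))%180
    print(n,rows[0],rows[-1],'ang',a.round(2),'z',np.round(zz,4)[::4])
strip('w15',range(150,205,3)); strip('w15',range(235,290,3)); strip('w15',range(315,410,5))
strip('w9',range(235,300,3)); strip('w9',range(335,395,3))
for n,roi in (('w9',(90,230,215,425)),('w15',(40,170,235,410))):
    c=dict(np.load(n+'.npz'));P=cloud(c);z=P[...,2]
    hsv=cv2.cvtColor(c['frame'],cv2.COLOR_RGB2HSV)
    r=np.hypot(P[...,0]-.5804,P[...,1]+.1313)
    m=(hsv[...,1]>110)&(hsv[...,0]<30)&(r>.043)&(r<.075)&(z<.044)&(z>.0)
    k,l,s,ce=cv2.connectedComponentsWithStats(m.astype(np.uint8)); i=[j for j in range(1,k) if s[j,4]>60]
    for j in i:
        q=P[l==j].mean(0); print(n,s[j],q.round(4),'ang',np.degrees(np.arctan2(q[1]+.1313,q[0]-.5804)).round(2))
c=dict(np.load('w15.npz'));P=cloud(c);z=P[...,2]
m=(abs(z-.0697)<.0015); m[146:]=0;m[:,:275]=0;m[:,375:]=0;m[:40]=0
q=P[m]; A=np.c_[q[:,:2]-q[:,:2].mean(0),np.ones(len(q))]; print('plane tilt',np.linalg.lstsq(A,q[:,2],rcond=None)[0])
# bystanders before/after in scene
a=np.load('s0.npz')['frame'].astype(int);b=np.load('s15.npz')['frame'].astype(int)
for n,(u,v) in dict(elbow=(289,260),tape=(268,305),tin=(345,373),spool=(403,232),saw=(440,190)).items():
    print(n,abs(a-b)[v-14:v+15,u-14:u+15].mean().round(2))
save(cv2.resize(dict(np.load('w15.npz'))['frame'][0:200,200:440],None,fx=3,fy=3,interpolation=cv2.INTER_CUBIC),'w15c.png')
E
```

```text
w15 150 204 ang 162.27 z [0.07   0.0692 0.0694 0.0696 0.0694]
w15 235 289 ang 162.93 z [0.065  0.0651 0.0652 0.0652 0.0651]
w15 315 405 ang 162.47 z [0.0675 0.0685 0.0685 0.068  0.0682]
w9 235 298 ang 10.93 z [0.0697 0.0697 0.0694 0.0696 0.0695 0.0696]
w9 335 392 ang 10.85 z [0.0693 0.0657 0.0653 0.0655 0.0654]
w9 [ 222  123   30   50 1117] [ 0.5777 -0.0825  0.0322] ang 93.18
w9 [ 382  144   31   49 1072] [ 0.5847 -0.1801  0.0324] ang -84.95
w15 [369  63  26  40 661] [ 0.5836 -0.1802  0.0323] ang -86.28
w15 [253 107  28  38 595] [ 0.5767 -0.0825  0.0323] ang 94.39
plane tilt [ 0.00285509 -0.00169521  0.06957534]
elbow 10.04
tape 9.01
tin 7.75
spool 10.8
saw 10.22
```

View pics/w15c.png

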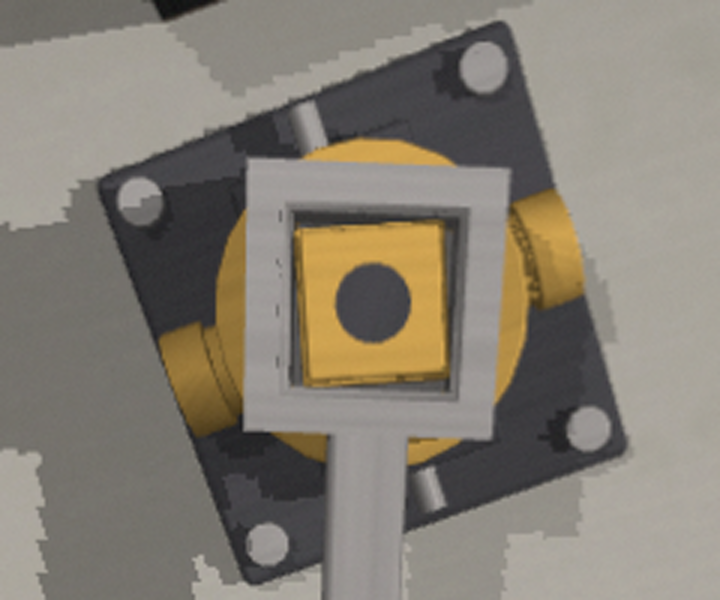

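```bash
python3 -c "
from workcell import arm
print(arm.sign_off())"
```

```text
the job is handed in; nothing more can be done
None
```

The wrench is on the plug, the handle broke over once, and it sprang straight again when I eased off. I handed the job in at about 20.4 s of the 72 s allowed, with the gripper open and well above everything.

- **Fitting:** I gripped the wrench by the neck, turned it to the plug's sides and lowered it onto the head. Its top face read 69.6 mm against 69 mm expected, with under 3 mrad of tilt, so it sits flat on the flange.
- **Turning:** I pushed the grip clockwise about 32°. The push was about 2 N while the plug turned and rose past 6 N when it bottomed. It then fell to about 4.7 N as the handle folded roughly 9–11°, just short of the 11.5° stop. I stopped there.
- **After easing off:** the close view puts neck and handle in line within 0.7°. The rougher far camera read 2.7° off straight, which I put down to its resolution.
- **Fitting slip:** the line through the two pipe stubs has the same direction as before, so I see no slip. Each stub on its own read about 1.3° off, in opposite senses, which looks like a camera offset.
- **Other things:** they look unmoved in the pictures. My before/after picture comparison was inconclusive because the lighting and shadows changed.

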